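# Part the press-fit housing with a wedge

### The arm

A 6-joint arm with a two-finger parallel gripper is mounted at the origin on the work surface. World frame = base frame: x ahead of the robot, y to its left, z up, the work surface at z = 0. Lengths are in m, angles in degrees, forces in N, time in s.
With the tool pointing down it reaches from about 0.15 to 0.775 m from the base axis. Payload 6.1 kg.
Tool frame: the origin (TCP) lies between the finger pads; the fingertips stand 8 mm ahead of it and the grasp point (between the pads) lies 11 mm behind it; z points along the fingers, y is the line along which they close (so a half turn about z gives the same grasp; the last joint's range is limited). The gripper opens to 85 mm and grips with 20 to 120 N. Pads are 22 mm wide; open, the fingers measure 114 mm over their backs; the gripper's body (76 mm by 85 mm) begins 54 mm behind the grasp point. The pads swing forward as they close: fully open they stand 13 mm farther back than shut.
Start: joints at [69.213, 7.208, -2.269, 80.523, 0, 90], TCP at [0.186, 0.491, 0.239] pointing down, gripper open.
Joint ranges: [-155.77, 155.77], [-54.66, 111.73], [-72.52, 77.12], [-102.08, 115.82], [-83.92, 84.16], [-180, 180]. Speed limits (degrees/s): [136.94, 136.94, 172.46, 180, 180, 180].

### API

Orientations are given as a 3x3 rotation matrix whose columns are the frame's x, y, z axes.
In Python, from plant import env gives the robot as it stands. The module is installed in compiled form; this text tells all that it offers.
- The arm moves only by the tool play_rows, never from a script. Its argument "increments" is a list of rows, each a list of 3 entries, a list of its own where there are three numbers: the shift along the tool's x, y, z in m, then the turn, a rotation vector about the tool's x, y, z in rad, then the opening, from 0 (shut) to 1 (fully open). A call has 1 to 12 rows; each row shifts and turns the commanded pose from where the row before left it, along the tool's axes as they then stand; what a row does not reach is not made up. A row lasts 1/8 s, in which the tool goes at most 62.5 mm and 10.7 degrees, less where a joint would pass 70% of its speed; a pose out of reach is approached as far as the arm can. A call with a gripper value outside its range is refused whole. The fingers move at their own pace and stop on an object; "squeeze" is the grip in N (left out, the last holds). Time passes only in rows, so rows that do not move let the fingers close. It gives the time, the measured TCP pose, the force, the opening and the grip force at its end, in the units of the state.
- env.get_state(): the state, without advancing time (a new reading comes with each control period).
- env.snapshot(name): name is "scene" or "top" or "wrist"; returns (picture, depth): 480x640x3 uint8, blue, green, red; 480x640 float32, m along the optical axis (not along the pixel's ray), 0 where there is no reading.
- env.camera_params(name): a dict with "camera_matrix" (3x3 intrinsics, pixels), "extrinsics" (4x4, takes a point from world to camera coordinates); the wrist camera has in their place "hand_eye" (4x4, takes a point from camera to tool coordinates, whose origin is the TCP and whose axes are the flange's). Camera axes: x right, y down, z forward; pixel columns grow to the right and rows downward; lengths in m; the calibration is good to about 2 mm. A picture is of the moment at which its call begins: read the wrist's pose just before it. camera_params takes no time and is no camera call.
- env.sign_off(): hands the job in; it is judged then, once.
Trained networks look in the newest picture that a camera, given by its name, has taken for a name from the list of things; names that differ only in an ending like _2 or _b are one class to them, and where a whole thing is asked for, a point or a joint stands for the part that bears it (a point fixed in the world has none). Each returns a list of dicts, best first, with "score" (0 to 1); they miss things now and then, are a little off and sometimes report something else, mostly with a low value. They report only what shows in the picture. A call takes as long as a camera call. They do not tell look-alikes from the thing itself.
- env.search_frame(camera, thing): "bbox" ([centre column, centre row, width, height] in pixels, round what is visible of it).
- env.masks_of(camera, thing): "pixels" (480x640 bool, what is visible of it) and "bbox" ([centre column, centre row, width, height] in pixels, round what is visible of it).
The state is a dict: "clock": time; "joints": joint angles; "qd": joint speeds; "effort": joint torques, N m; "tcp_pos": TCP position; "tcp_rot": TCP orientation; "wrist_force": force on the tool from outside, world axes, zero at the start; "torque": the same for the moment, N m; "gripper_width": finger opening in m; "gripper_force": force on a finger pad.
Only numpy, scipy, OpenCV 4.12 (cv2) and the standard library are available. Lean on these libraries where they do the work, as an engineer would, in place of code of your own. Each camera call takes 0.05 s, during which the arm holds its last target. There are 200 camera calls.

### The job

Part the two press-fit halves of the sensor housing in the nest: take the orange-handled wedge from its tool block and press it down into the seam's two end notches in turn, a small bite at one end and then the other, gently and never letting one end get more than about 3 mm further open than the other, until both ends have opened by 5 to 8 mm. Touch the housing with nothing but the wedge, then stand the wedge back in the slot it came from, fully down, let go and move clear; leave everything else where it is.

Things in the scene. Friction and masses are not known exactly. Their poses are not given: they have to be found in the camera images.
- nest: Dark steel base plate 190 (x) x 200 (y) x 10 mm, fixed to the table, with two low blue guides along x. Origin: centre of its underside; z up. On it stands the housing, 90 (x) x 144 (y) mm, main top face 65 mm above the table: two halves meeting at a vertical seam along nest y, the dark grey half on the -x side, the bare aluminium half on the +x side.
- housing_mid (a point): Point fixed to the nest: its centre, 79 mm above the table. The black bridge here (34 x by 64 y mm, top 79 mm) covers the seam's middle; a brass plug 20 mm across (top 77 mm) is at x = -34 mm. The whole housing slides along nest x under about 5 N and starts up to 18 mm either way off centre, which no reading gives: feel for the seam. It cannot move along y or turn.
- left_mouth (a point): Fixed to the nest, 65 mm above the table, nest x 0, y +55 mm: the left notch's mouth if the housing were centred; the real one is up to 18 mm off along nest x. Notch: y 36 to 72 mm, a V 5 mm wide at the top narrowing over 4 mm of depth to a slot 3 mm wide (plus this end's opening, on the aluminium side only) that goes down 55 mm, to the plate.
- right_mouth (a point): The same for the right notch: nest x = 0, y = -55 mm, 65 mm above the table.
- left_end (a joint): Opening of the left (+y) notch, in rad: gap opened in mm = 110 x value (0.0455 is 5 mm). Starts between 0 and 0.008. A wedge in the left notch changes only this one. The press fit gives way at about 8 N across the seam and stays where it is left, no spring back; end stop at 0.1.
- right_end (a joint): The same for the right (-y) notch: 110 x value in mm. A wedge in the right notch changes only this one.
- wedge: Loose hand wedge, 0.12 kg, 111 mm tall, tip down. Origin: middle of the tip's edge; z up to the handle. Steel blade 20 mm wide (y), its thickness (x) tapering from 2 mm at the tip to 14 mm 55 mm above it. Dark flange 36 (x) x 42 (y) mm at 55 to 61 mm; orange handle 20 (x) x 24 (y) mm at 61 to 111 mm. In use wedge x goes along nest x (half a turn makes no difference).
- holder: Grey tool block, 80 (x) x 150 (y) x 62 mm high, fixed to the table. Origin: centre of its underside. A through slot 22 (x) x 30 (y) mm at y = +35 mm takes the wedge: its flange rests on the block's top, tip 7 mm above the table, wedge x along holder x. A second hole at y = -45 mm holds the green-capped pin gauge.
- seat (a point): Centre of the wedge slot in the tool block's top face (62 mm above the table).
- pin_gauge: Bystander: steel pin 18 mm across with a green cap (22 mm across), 80 mm tall, standing in the block's other hole. Origin: its foot.
- ring_gauge: Bystander: steel ring 64 mm across, 20 mm high, flat on the table. Origin: centre of underside.
- mouse: Bystander: black computer mouse 100 x 58 x 22 mm. Origin: centre of underside.
- screwdriver: Bystander: screwdriver 160 mm long lying on the table.
- caliper: Bystander: steel caliper 200 mm long lying flat.
- cleaner: Bystander: bottle 56 mm across, 130 mm tall, standing. Origin: centre of underside.
Things that resemble listed ones, but are neither listed nor needed, are in the scene too. Leave any red or turquoise look-alike of the holder alone.

How it is judged:
By the outcome, as a careful person would: the job done as asked, in the order asked, and still so for the second after the job is handed in, with the robot touching nothing.
It also fails if it takes over 72 s, if anything falls off the work surface, if the arm or the gripper's body presses on something with over 40 N, if the wrist force passes 120 N, or if a joint passes its speed limit or range.

## Working session

There is one attempt and no reset: what is moved stays moved. The work goes in short steps, Python scripts to look and compute and a tool call to move; the robot and the scene stay as the last step left them, time stands still between calls to the robot, and variables do not carry over. Pictures are saved under pics/ and viewed, at most 10 in all, crops included, and the job is handed in when it is done.

Besides the shell and the picture viewer there is one more tool, called after ">>>" as name(argument=value, ...), one argument or row to a line, values as JSON. play_rows: Moves the arm, as the interface text tells. Its arguments: {"type":"object","properties":{"increments":{"type":"array"},"squeeze":{"type":"number"}},"required":["increments"]}

```bash
mkdir -p pics
cat > h.py <<'E'
import numpy as np, cv2
from plant import env
def snap(n):
    s=env.get_state(); p,d=env.snapshot(n); return s,p,d
def ext(n,s=None):
    c=env.camera_params(n); K=np.array(c["camera_matrix"])
    if "extrinsics" in c: T=np.linalg.inv(np.array(c["extrinsics"]))
    else:
        W=np.eye(4); W[:3,:3]=np.array(s["tcp_rot"]); W[:3,3]=s["tcp_pos"]; T=W@np.array(c["hand_eye"])
    return K,T
def cloud(n,d,s=None):
    K,T=ext(n,s); v,u=np.mgrid[:480,:640]
    P=np.stack([(u-K[0,2])/K[0,0]*d,(v-K[1,2])/K[1,1]*d,d],-1)
    return P@T[:3,:3].T+T[:3,3]
E
python3 - <<'E'
from h import *
s,p,d=snap("top"); cv2.imwrite("pics/top.png",p); np.save("topd.npy",d)
for t in ["nest","holder","wedge","pin_gauge"]:
    for r in env.search_frame("top",t)[:3]: print(t,r)
s,p2,d2=snap("scene"); cv2.imwrite("pics/scene.png",p2)
print(s["tcp_pos"],s["tcp_rot"],s["gripper_width"],s["clock"])
K,T=ext("top");print(K,T)
E
```

```text
nest {'bbox': [368.8, 234.1, 77.7, 73.1], 'score': 0.92}
nest {'bbox': [241.6, 238.3, 12.2, 11.8], 'score': 0.53}
holder {'bbox': [232.9, 304.5, 64.0, 47.8], 'score': 0.96}
holder {'bbox': [255.6, 238.2, 62.4, 36.0], 'score': 0.94}
holder {'bbox': [366.4, 218.8, 52.9, 19.5], 'score': 0.42}
wedge {'bbox': [239.5, 235.9, 13.8, 13.7], 'score': 0.68}
pin_gauge {'bbox': [268.9, 235.6, 7.9, 10.9], 'score': 0.64}
pin_gauge {'bbox': [467.8, 211.2, 30.5, 24.9], 'score': 0.23}
pin_gauge {'bbox': [369.2, 219.4, 58.5, 24.9], 'score': 0.2}
[0.18623462 0.49065304 0.23893981] [[-9.34922473e-01  3.54851912e-01 -2.99252143e-04]
 [ 3.54852037e-01  9.34922205e-01 -7.09130824e-04]
 [ 2.81410442e-05 -7.69172576e-04 -9.99999704e-01]] 0.08551334690975104 0.25
[[466.60429937   0.         320.4143569 ]
 [  0.         466.60429937 240.39572353]
 [  0.           0.           1.        ]] [[-0.01299249 -0.98916746  0.14621535  0.36711404]
 [-0.9999097   0.01235078 -0.00529583 -0.00393961]
 [ 0.00343259 -0.14627096 -0.98923861  1.34200999]
 [ 0.          0.          0.          1.        ]]
```

View pics/top.png

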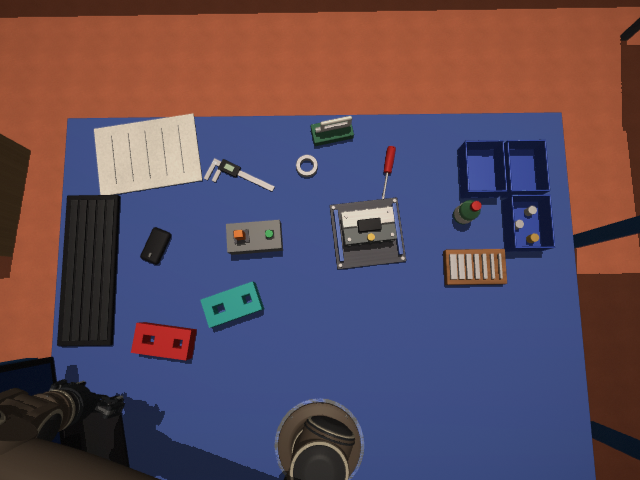

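View pics/scene.png

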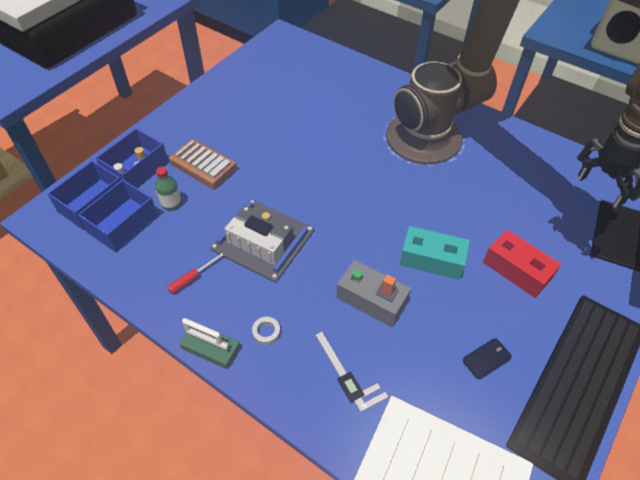

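The grey holder is at (254,238), with the orange wedge in it at (239,236). The red one (163,341) and turquoise one (232,304) are look-alikes and empty. The grey block fits because it holds both the orange wedge and the green pin. The nest is at (369,234), with the aluminium half up (+x). Next I'll measure these and confirm with a crop.

Run:
```python
from h import *
p=cv2.imread("pics/top.png"); d=np.load("topd.npy"); C=cloud("top",d)
def rect(box,zlo,zhi):
    u0,u1,v0,v1=box; Q=C[v0:v1,u0:u1].reshape(-1,3); Q=Q[(Q[:,2]>zlo)&(Q[:,2]<zhi)]
    r=cv2.minAreaRect((Q[:,:2]*1000).astype(np.float32)); print(len(Q),np.round(Q.mean(0),4),r)
rect((218,290,212,262),.054,.070)   # holder top
rect((225,250,225,250),.085,.13)   # wedge handle
rect((260,280,225,245),.07,.09)
rect((325,412,190,275),.005,.02)   # nest plate
rect((325,412,190,275),.055,.070)   # housing
rect((325,412,190,275),.072,.085)   # bridge
print(np.median(C[300:330,300:330,2]))
a=cv2.resize(p[205:275,215:295],None,fx=5,fy=5,interpolation=2)
b=cv2.resize(p[190:275,325:412],None,fx=4.1,fy=4.1,interpolation=2)[:350]
cv2.imwrite("pics/crop.png",np.hstack([a,b]))
```

```text
1366 [0.5715 0.175  0.0616] ((572.648193359375, 176.05551147460938), (81.15252685546875, 150.75115966796875), 3.8783318996429443)
92 [0.5684 0.2069 0.1124] ((569.4658813476562, 207.97413635253906), (20.3997802734375, 22.937551498413086), 1.803116798400879)
53 [0.5744 0.1312 0.0786] ((573.8206787109375, 131.235107421875), (22.98093605041504, 19.89345359802246), 9.738163948059082)
2159 [ 0.5699 -0.1438  0.0098] ((589.1549072265625, -149.36874389648438), (249.39913940429688, 247.3208465576172), 89.18634796142578)
1312 [ 0.5966 -0.1448  0.0643] ((597.1341552734375, -145.90402221679688), (97.92465209960938, 144.3534393310547), 5.720651149749756)
327 [ 0.592  -0.1459  0.0784] ((585.3106689453125, -128.11367797851562), (100.47817993164062, 62.316226959228516), 86.91480255126953)
-0.000639404629408924Traceback (most recent call last):
  File "<stdin>", line 15, in <module>
    return _nx.concatenate(arrs, 1, dtype=dtype, casting=casting)
           ~~~~~~~~~~~~~~~^^^^^^^^^^^^^^^^^^^^^^^^^^^^^^^^^^^^^^^
ValueError: all the input array dimensions except for the concatenation axis must match exactly, but along dimension 0, the array at index 0 has size 350 and the array at index 1 has size 348
```

>>> play_rows(
  increments=[
    [[-0.0385, -0.0113, -0.005], [0, 0, 0], 1],
    [[-0.0385, -0.0113, -0.005], [0, 0, 0], 1],
    [[-0.0385, -0.0113, -0.005], [0, 0, 0], 1],
    [[-0.0385, -0.0113, -0.005], [0, 0, 0], 1],
    [[-0.0385, -0.0113, -0.005], [0, 0, 0], 1],
    [[-0.0385, -0.0113, -0.005], [0, 0, 0], 1],
    [[-0.0385, -0.0113, -0.005], [0, 0, 0], 1],
    [[-0.0385, -0.0113, -0.005], [0, 0, 0], 1],
    [[-0.0385, -0.0113, -0.005], [0, 0, 0], 1],
    [[-0.0385, -0.0113, -0.005], [0, 0, 0], 1],
    [[-0.0385, -0.0113, -0.005], [0, 0, 0], 1],
    [[-0.0385, -0.0113, -0.005], [0, 0, 0], 1],
  ],
)

```text
clock: 1.8
tcp_pos: [0.5711, 0.1992, 0.2994]
tcp_rot: [[-0.935, 0.355, -0.0], [0.355, 0.935, 0.0], [0.0, 0.0, -1.0]]
wrist_force: [0.5, -0.0, 0.0]
gripper_width: 0.0851
gripper_force: 0.0
```

>>> play_rows(
  increments=[
    [[0, 0, 0], [0, 0, 0.163], 1],
    [[0, 0, 0], [0, 0, 0.163], 1],
    [[0, 0, 0], [0, 0, 0.163], 1],
    [[0, 0, 0], [0, 0, 0.163], 1],
    [[0, 0, 0], [0, 0, 0.163], 1],
    [[0, 0, 0], [0, 0, 0.163], 1],
    [[0, 0, 0], [0, 0, 0.162], 1],
    [[0, 0, 0], [0, 0, 0], 1],
  ],
)

```text
clock: 2.8
tcp_pos: [0.5701, 0.2001, 0.2992]
tcp_rot: [[-0.07, 0.998, -0.0], [0.998, 0.07, -0.0], [-0.0, -0.0, -1.0]]
wrist_force: [0.1, 0.1, 1.0]
gripper_width: 0.0854
gripper_force: 0.0
```

Run:
```python
from h import *
s,p,d=snap("wrist"); cv2.imwrite("pics/w1.png",p); np.save("w1d.npy",d)
np.savez("w1s.npz",tcp_pos=s["tcp_pos"],tcp_rot=s["tcp_rot"])
print(s["tcp_pos"],np.round(s["tcp_rot"],4),s["clock"],s["wrist_force"],s["joints"])
K,T=ext("wrist",s);print(K[0],np.round(T,3))
C=cloud("wrist",d,s); z=C[...,2]
for n,lo,hi in [("handle",.105,.13),("top",.056,.0655)]:
    m=(z>lo)&(z<hi)&(np.abs(C[...,0]-.57)<.1)&(np.abs(C[...,1]-.17)<.13); Q=C[m]
    if len(Q): print(n,len(Q),Q.mean(0),cv2.minAreaRect((Q[:,:2]*1000).astype(np.float32)))
```

```text
[0.57012587 0.20006843 0.29915346] [[-6.970e-02  9.976e-01 -2.000e-04]
 [ 9.976e-01  6.970e-02 -1.000e-04]
 [-1.000e-04 -2.000e-04 -1.000e+00]] 2.8 [0.08077638 0.13132122 1.03736688] [1.93368405e+01 1.67959739e+01 1.71650438e+01 9.03830824e+01
 2.92913956e-04 1.05342627e+02]
[391.17170591   0.         318.19298602] [[ 0.998  0.066  0.022  0.566]
 [ 0.07  -0.949 -0.309  0.279]
 [-0.     0.309 -0.951  0.435]
 [ 0.     0.     0.     1.   ]]
handle 730 [0.569955   0.21057237 0.11803439] ((570.0296630859375, 209.32546997070312), (19.301128387451172, 24.598901748657227), 4.160716533660889)
top 9717 [0.57247577 0.17872619 0.06272351] ((572.6228637695312, 175.70645141601562), (80.14059448242188, 150.93728637695312), 3.8556079864501953)
```

View pics/w1.png

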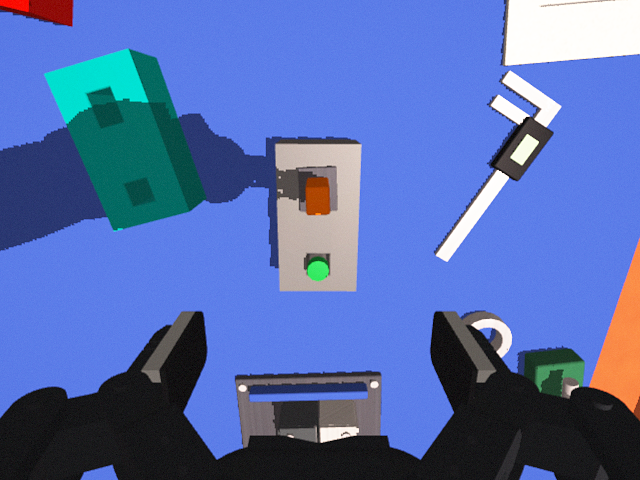

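The wedge at (317,196) sits in the grey block, with the green pin at (318,270). Its pose matches the expected sizes and heights, so I'll grasp it.

>>> play_rows(
  increments=[
    [[0.0052, 0, 0.04], [0, 0, 0], 1],
    [[0.0052, 0, 0.04], [0, 0, 0], 1],
    [[0, 0, 0.04], [0, 0, 0], 1],
    [[0, 0, 0.04], [0, 0, 0], 1],
    [[0, 0, 0.03], [0, 0, 0], 1],
    [[0, 0, 0.019], [0, 0, 0], 1],
    [[0, 0, 0.01], [0, 0, 0], 1],
    [[0, 0, 0], [0, 0, 0], 1],
    [[0, 0, 0], [0, 0, 0], 0],
    [[0, 0, 0], [0, 0, 0], 0],
    [[0, 0, 0], [0, 0, 0], 0],
    [[0, 0, 0], [0, 0, 0], 0],
  ],
  squeeze=80,
)

```text
clock: 4.35
tcp_pos: [0.5698, 0.2106, 0.081]
tcp_rot: [[-0.068, 0.998, 0.001], [0.998, 0.068, 0.0], [0.0, 0.001, -1.0]]
wrist_force: [1.0, 0.1, -1.9]
gripper_width: 0.0191
gripper_force: 78.0
```

>>> play_rows(
  increments=[
    [[0, 0, 0], [0, 0, 0], 0],
    [[0, 0, 0], [0, 0, 0], 0],
    [[0, 0, 0], [0, 0, 0], 0],
  ],
)

```text
clock: 4.72
tcp_pos: [0.5697, 0.2106, 0.0809]
tcp_rot: [[-0.068, 0.998, 0.001], [0.998, 0.068, 0.0], [0.0, 0.001, -1.0]]
wrist_force: [0.1, -0.3, 5.9]
gripper_width: 0.0191
gripper_force: 78.5
```

>>> play_rows(
  increments=[
    [[0, 0, -0.01], [0, 0, 0], 0],
    [[0, 0, -0.02], [0, 0, 0], 0],
    [[0, 0, -0.03], [0, 0, 0], 0],
    [[0, 0, -0.03], [0, 0, 0], 0],
    [[0, 0, -0.03], [0, 0, 0], 0],
    [[0, 0, -0.03], [0, 0, 0], 0],
  ],
)

```text
clock: 5.48
tcp_pos: [0.569, 0.2103, 0.2311]
tcp_rot: [[-0.068, 0.998, -0.001], [0.998, 0.068, -0.0], [-0.0, -0.001, -1.0]]
wrist_force: [0.1, 0.5, -1.0]
gripper_width: 0.0189
gripper_force: 78.1
```

>>> play_rows(
  increments=[
    [[-0.0343, 0, -0.0015], [0, 0, 0], 0],
    [[-0.0343, 0, -0.0015], [0, 0, 0], 0],
    [[-0.0343, 0, -0.0015], [0, 0, 0], 0],
    [[-0.0343, 0, -0.0015], [0, 0, 0], 0],
    [[-0.0343, 0, -0.0015], [0, 0, 0], 0],
    [[-0.0343, 0, -0.0015], [0, 0, 0], 0],
    [[-0.0343, 0, -0.0015], [0, 0, 0], 0],
    [[-0.0343, 0, -0.0015], [0, 0, 0], 0],
    [[-0.0343, 0, -0.0015], [0, 0, 0], 0],
    [[-0.0343, 0, -0.0015], [0, 0, 0], 0],
    [[-0.0343, 0, -0.0015], [0, 0, 0], 0],
    [[-0.0343, 0, -0.0015], [0, 0, 0], 0],
  ],
)

```text
clock: 6.98
tcp_pos: [0.597, -0.2012, 0.2481]
tcp_rot: [[-0.068, 0.998, -0.001], [0.998, 0.068, 0.0], [0.0, -0.001, -1.0]]
wrist_force: [0.5, 0.5, -2.2]
gripper_width: 0.0193
gripper_force: 78.3
```

>>> play_rows(
  increments=[
    [[0, 0, 0], [0, 0, 0], 0],
    [[0, 0, 0], [0, 0, 0], 0],
  ],
)

```text
clock: 7.22
tcp_pos: [0.5971, -0.1998, 0.248]
tcp_rot: [[-0.068, 0.998, -0.001], [0.998, 0.068, 0.001], [0.001, -0.001, -1.0]]
wrist_force: [-0.8, -0.2, -1.0]
gripper_width: 0.0192
gripper_force: 78.3
```

Run:
```python
from h import *
s,p,d=snap("wrist"); cv2.imwrite("pics/w2.png",p); np.savez("w2.npz",d=d,tcp_pos=s["tcp_pos"],tcp_rot=s["tcp_rot"])
print(s["tcp_pos"],np.round(s["tcp_rot"],4),s["clock"],s["wrist_force"])
C=cloud("wrist",d,s); z=C[...,2]; ok=(d>.2)
for n,lo,hi,yy in [("bridge",.075,.082,.1),("top",.060,.0685,.1),("plate",.006,.013,.13)]:
    m=ok&(z>lo)&(z<hi)&(np.abs(C[...,0]-.59)<.13)&(np.abs(C[...,1]+.145)<yy); Q=C[m]
    if len(Q): print(n,len(Q),Q.mean(0),Q.min(0),Q.max(0),cv2.minAreaRect((Q[:,:2]*1000).astype(np.float32)))
```

```text
[ 0.59708153 -0.19984168  0.24796979] [[-6.770e-02  9.977e-01 -1.000e-03]
 [ 9.977e-01  6.770e-02  7.000e-04]
 [ 8.000e-04 -9.000e-04 -1.000e+00]] 7.225 [-0.817134   -0.23133082 -1.0289484 ]
bridge 4299 [ 0.59238476 -0.1452747   0.07983704] [ 0.55309123 -0.17902355  0.07500552] [ 0.61656731 -0.11313178  0.08199475] ((583.4631958007812, -147.3951416015625), (60.8590087890625, 64.06143951416016), 5.902397632598877)
top 16251 [ 0.59775352 -0.1395001   0.06584034] [ 0.54320751 -0.22164523  0.06001387] [ 0.64886705 -0.06988316  0.06849967] ((596.7003173828125, -145.962890625), (95.903564453125, 144.4141082763672), 5.646817207336426)
plate 18877 [ 0.57218809 -0.1376468   0.0107818 ] [ 0.48101153 -0.25483072  0.00653233] [ 0.71464356 -0.03835203  0.01299988] ((599.2587280273438, -145.5224609375), (219.01515197753906, 200.52328491210938), 5.827910900115967)
```

View pics/w2.png

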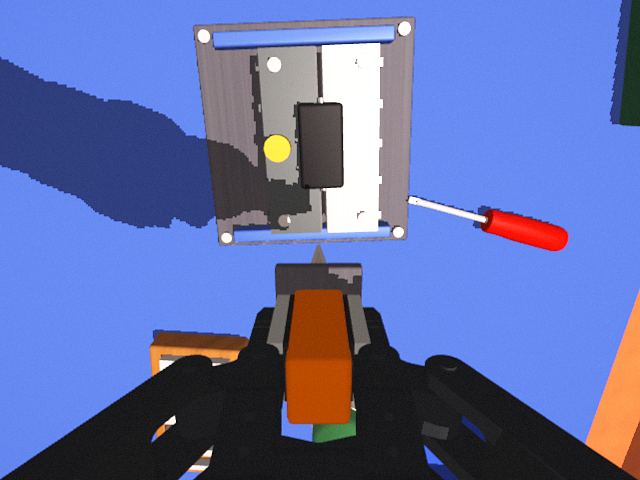

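The seam shows at about (321,70) for the left notch and (323,210) for the right. The wedge tip is at (318,246), held straight. Next I'll get sub-pixel seam positions and check them against the tip.

Run:
```python
from h import *
p=cv2.imread("pics/w2.png"); f=np.load("w2.npz"); s={k:f[k] for k in f}
K,T=ext("wrist",s); Ti=np.linalg.inv(T)
def proj(P): q=Ti[:3,:3]@P+Ti[:3,3]; return K[:2,:2]@(q[:2]/q[2])+K[:2,2]
def ray(u,v,z):
    r=T[:3,:3]@np.array([(u-K[0,2])/K[0,0],(v-K[1,2])/K[1,1],1]); t=(z-T[2,3])/r[2]; return T[:3,3]+r*t
g=cv2.cvtColor(p,cv2.COLOR_BGR2GRAY)
for v in [50,60,75,85,94,196,205,215,225]: print(v,g[v,310:334],np.round(ray(320,v,.065),4))
tip=s["tcp_pos"]+s["tcp_rot"]@np.array([0,0,.0739]); print("tip",tip,proj(tip))
for v in range(236,262,3): print(v,g[v,304:334])
# plug, plate screws, guides
C=cloud("wrist",s["d"],s)
h=cv2.cvtColor(p,cv2.COLOR_BGR2HSV)
m=cv2.inRange(h,(20,150,150),(35,255,255))[:240]; ys,xs=np.where(m); print("plug px",xs.mean(),ys.mean(),ray(xs.mean(),ys.mean(),.077))
for c in [(204,36),(404,28),(227,238),(398,232)]: print(c,C[c[1],c[0]])
```

```text
50 [175 172 173 174 177 185 168 132 139 142 125 160 252 255 255 255 255 255
 255 255 255 255 254 254] [ 0.5911 -0.0776  0.065 ]
60 [170 173 171 175 179 187 168  50  58  61  69  95 231 255 255 255 255 255
 255 255 255 255 254 254] [ 0.5916 -0.0843  0.065 ]
75 [175 175 173 175 174 183 177 104  52  59  66  81 179 255 255 255 255 255
 255 255 255 255 255 255] [ 0.5923 -0.0947  0.065 ]
85 [172 175 175 175 176 180 186 159  44  60  59  78 128 245 255 255 255 255
 255 255 255 255 255 255] [ 0.5928 -0.1017  0.065 ]
94 [177 177 179 179 177 179 188 169  80  54  54  71  93 233 255 255 255 255
 255 255 255 255 255 255] [ 0.5932 -0.1081  0.065 ]
196 [166 162 164 161 162 165 163 164 164 175 176 107  51  55  65  83 227 255
 255 255 254 254 254 254] [ 0.5987 -0.1872  0.065 ]
205 [ 73 132 164 165 160 161 163 166 157 173 191 138  48  58  62  78 192 255
 255 255 254 254 254 254] [ 0.5992 -0.1948  0.065 ]
215 [153 156 157 159 161 163 159 161 159 161 169 178 129 143 132 103 135 244
 255 254 254 254 254 254] [ 0.5998 -0.2034  0.065 ]
225 [152 156 154 156 154 157 156 156 155 158 167 173 102  53  49  55  79 
[... 845 characters left out ...]
5 142 139 140 140 142 141 140 142 141 144]
254 [141 139 141 140 139 143 137 141 142 139 109 114 111 111 102 104 112 110
 111 124 142 140 142 141 136 142 143 141 143 143]
257 [141 142 143 143 143 141 144 145 135 111 113 114 110 106 103 105 107 112
 113 109 120 140 141 142 142 143 138 142 139 141]
260 [144 141 144 141 140 141 140 131 113 115 116 107 101 108 105 109 102 106
 111 111 107 118 135 144 141 142 146 142 140 143]
plug px 276.6606170598911 147.81306715063522 [ 0.56272634 -0.14949807  0.077     ]
(204, 36) [ 0.49171022 -0.06664915  0.01458257]
(404, 28) [ 0.66035587 -0.04914963  0.01488169]
(227, 238) [ 0.51057283 -0.24614043  0.01484749]
(398, 232) [ 0.67885329 -0.22842894  0.01480795]
```

>>> play_rows(
  increments=[
    [[0, 0, 0], [0, 0, -0.036], 0],
    [[-0.0007, 0.0043, 0.01], [0, 0, 0], 0],
    [[0, 0, 0.03], [0, 0, 0], 0],
    [[0, 0, 0.03], [0, 0, 0], 0],
    [[0, 0, 0.02], [0, 0, 0], 0],
    [[0, 0, 0.011], [0, 0, 0], 0],
    [[0, 0, 0], [0, 0, 0], 0],
    [[0, 0, 0], [0, 0, 0], 0],
  ],
)

```text
clock: 8.28
tcp_pos: [0.6022, -0.2005, 0.1482]
tcp_rot: [[-0.104, 0.995, 0.001], [0.995, 0.104, -0.0], [-0.001, 0.001, -1.0]]
wrist_force: [0.7, -1.3, -0.5]
gripper_width: 0.0187
gripper_force: 78.3
```

Run:
```python
from h import *
s,p,d=snap("wrist"); cv2.imwrite("pics/w3full.png",p)
cv2.imwrite("pics/w3.png",cv2.resize(p[120:320,230:410],None,fx=3,fy=3,interpolation=2))
print(s["tcp_pos"],np.round(s["tcp_rot"],4),s["clock"],s["wrist_force"])
```

```text
[ 0.60224747 -0.20050215  0.14822145] [[-1.040e-01  9.946e-01  1.300e-03]
 [ 9.946e-01  1.040e-01 -4.000e-04]
 [-6.000e-04  1.300e-03 -1.000e+00]] 8.275 [ 0.71425376 -1.33910663 -0.48244115]
```

View pics/w3.png

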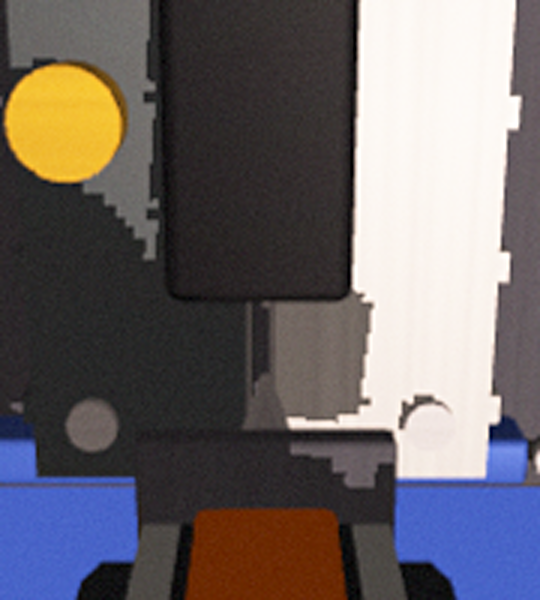

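The tip is about 0.5 mm to the +x side of the slot centre: tip at crop (264,375), slot centre at 261. It is also about 3 mm closer to the bridge than I want. I'll correct both, then probe.

>>> play_rows(
  increments=[
    [[-0.003, -0.0006, 0], [0, 0, 0], 0],
    [[0, 0, 0.004], [0, 0, 0], 0],
    [[0, 0, 0.004], [0, 0, 0], 0],
    [[0, 0, 0], [0, 0, 0], 0],
  ],
)

```text
clock: 8.82
tcp_pos: [0.6011, -0.2034, 0.1387]
tcp_rot: [[-0.104, 0.995, -0.001], [0.995, 0.104, 0.0], [0.0, -0.001, -1.0]]
wrist_force: [0.2, -0.4, -1.8]
gripper_width: 0.0192
gripper_force: 78.3
```

>>> play_rows(
  increments=[
    [[0, 0, 0.0015], [0, 0, 0], 0],
    [[0, 0, 0.0015], [0, 0, 0], 0],
    [[0, 0, 0], [0, 0, 0], 0],
  ],
)

```text
clock: 9.2
tcp_pos: [0.6014, -0.2035, 0.1362]
tcp_rot: [[-0.104, 0.995, -0.0], [0.995, 0.104, 0.0], [0.0, -0.0, -1.0]]
wrist_force: [-0.6, 0.3, -2.0]
gripper_width: 0.0191
gripper_force: 78.3
```

>>> play_rows(
  increments=[
    [[0, 0, 0.001], [0, 0, 0], 0],
    [[0, 0, 0.001], [0, 0, 0], 0],
    [[0, 0, 0], [0, 0, 0], 0],
  ],
)

```text
clock: 9.57
tcp_pos: [0.6014, -0.2035, 0.1342]
tcp_rot: [[-0.104, 0.995, -0.0], [0.995, 0.104, 0.0], [0.0, -0.0, -1.0]]
wrist_force: [-0.1, -0.1, -1.4]
gripper_width: 0.0192
gripper_force: 78.3
```

>>> play_rows(
  increments=[
    [[0, 0, 0.001], [0, 0, 0], 0],
    [[0, 0, 0.001], [0, 0, 0], 0],
    [[0, 0, 0.001], [0, 0, 0], 0],
  ],
)

```text
clock: 9.95
tcp_pos: [0.6014, -0.2035, 0.1312]
tcp_rot: [[-0.104, 0.995, -0.0], [0.995, 0.104, -0.0], [-0.0, -0.0, -1.0]]
wrist_force: [0.6, -0.4, -1.4]
gripper_width: 0.0191
gripper_force: 78.3
```

>>> play_rows(
  increments=[
    [[0, 0, 0.001], [0, 0, 0], 0],
    [[0, 0, 0.001], [0, 0, 0], 0],
  ],
)

```text
clock: 10.2
tcp_pos: [0.6015, -0.2035, 0.1292]
tcp_rot: [[-0.104, 0.995, 0.0], [0.995, 0.104, 0.0], [0.0, 0.0, -1.0]]
wrist_force: [-0.2, -0.9, -1.6]
gripper_width: 0.019
gripper_force: 78.3
```

>>> play_rows(
  increments=[
    [[0, 0, 0.001], [0, 0, 0], 0],
    [[0, 0, 0.001], [0, 0, 0], 0],
  ],
)

```text
clock: 10.45
tcp_pos: [0.6016, -0.2035, 0.1273]
tcp_rot: [[-0.104, 0.995, 0.0], [0.995, 0.104, -0.0], [-0.0, 0.0, -1.0]]
wrist_force: [0.6, -0.2, -1.2]
gripper_width: 0.019
gripper_force: 78.3
```

>>> play_rows(
  increments=[
    [[0, 0, 0.001], [0, 0, 0], 0],
    [[0, 0, 0.001], [0, 0, 0], 0],
  ],
)

```text
clock: 10.7
tcp_pos: [0.6017, -0.2035, 0.1254]
tcp_rot: [[-0.104, 0.995, 0.001], [0.995, 0.104, -0.0], [-0.0, 0.001, -1.0]]
wrist_force: [1.9, -0.1, -0.3]
gripper_width: 0.0193
gripper_force: 78.3
```

>>> play_rows(
  increments=[
    [[0, 0, 0.001], [0, 0, 0], 0],
    [[0, 0, 0.001], [0, 0, 0], 0],
  ],
)

```text
clock: 10.95
tcp_pos: [0.6018, -0.2036, 0.1239]
tcp_rot: [[-0.104, 0.995, 0.001], [0.995, 0.104, -0.0], [-0.0, 0.001, -1.0]]
wrist_force: [0.4, 0.8, 3.9]
gripper_width: 0.0193
gripper_force: 78.6
```

>>> play_rows(
  increments=[
    [[0, 0, 0.001], [0, 0, 0], 0],
    [[0, 0, 0.001], [0, 0, 0], 0],
  ],
)

```text
clock: 11.2
tcp_pos: [0.6019, -0.2037, 0.1226]
tcp_rot: [[-0.104, 0.995, 0.002], [0.995, 0.104, -0.001], [-0.001, 0.002, -1.0]]
wrist_force: [-0.4, -0.6, 9.1]
gripper_width: 0.019
gripper_force: 79.4
```

>>> play_rows(
  increments=[
    [[0, 0, 0.001], [0, 0, 0], 0],
    [[0, 0, 0.001], [0, 0, 0], 0],
  ],
)

```text
clock: 11.45
tcp_pos: [0.602, -0.2038, 0.121]
tcp_rot: [[-0.104, 0.995, 0.002], [0.995, 0.104, -0.001], [-0.001, 0.002, -1.0]]
wrist_force: [-0.9, -0.5, 8.2]
gripper_width: 0.019
gripper_force: 79.5
```

>>> play_rows(
  increments=[
    [[0, 0, 0.001], [0, 0, 0], 0],
    [[0, 0, 0.001], [0, 0, 0], 0],
    [[0, 0, 0.001], [0, 0, 0], 0],
  ],
)

```text
clock: 11.82
tcp_pos: [0.6023, -0.2039, 0.1182]
tcp_rot: [[-0.104, 0.995, 0.003], [0.995, 0.104, -0.001], [-0.002, 0.003, -1.0]]
wrist_force: [-1.0, 0.1, 8.9]
gripper_width: 0.0192
gripper_force: 79.5
```

>>> play_rows(
  increments=[
    [[0, 0, -0.005], [0, 0, 0], 0],
    [[0, 0, -0.01], [0, 0, 0], 0],
    [[0, 0, -0.012], [0, 0, 0], 0],
    [[0, 0, -0.008], [0, 0, 0], 0],
    [[0, 0, 0], [0, 0, 0], 0],
  ],
)

```text
clock: 12.45
tcp_pos: [0.6017, -0.2037, 0.1524]
tcp_rot: [[-0.104, 0.995, 0.001], [0.995, 0.104, -0.001], [-0.001, 0.001, -1.0]]
wrist_force: [0.3, 0.2, -1.8]
gripper_width: 0.0191
gripper_force: 79.5
```

Run:
```python
from h import *
s,p,d=snap("wrist"); cv2.imwrite("pics/w4full.png",p); np.savez("w4.npz",d=d,tcp_pos=s["tcp_pos"],tcp_rot=s["tcp_rot"])
cv2.imwrite("pics/w4.png",cv2.resize(p[20:260,230:410],None,fx=2.5,fy=2.5,interpolation=2))
print(s["tcp_pos"],np.round(s["tcp_rot"],4),s["clock"],s["wrist_force"])
```

```text
[ 0.60167505 -0.20367204  0.15235404] [[-1.038e-01  9.946e-01  1.200e-03]
 [ 9.946e-01  1.038e-01 -6.000e-04]
 [-7.000e-04  1.100e-03 -1.000e+00]] 12.45 [ 0.25578341  0.2096276  -1.78167824]
```

View pics/w4.png

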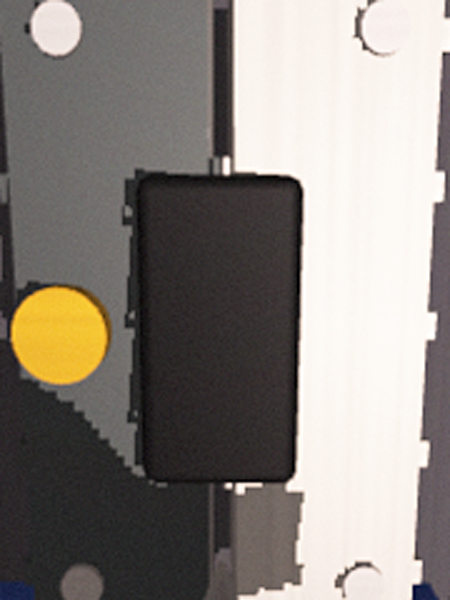

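Both notches are visible: the left slot at about crop x 214–230 and the right slot at about 211–236. I'll measure the widths.

```bash
cat > gap.py <<'E'
from h import *
import sys
def gaps(img,npz,rows):
    g=cv2.cvtColor(cv2.imread(img),cv2.COLOR_BGR2GRAY); f=np.load(npz); s={k:f[k] for k in f}
    K,T=ext("wrist",s)
    def ray(u,v,z=.065):
        r=T[:3,:3]@np.array([(u-K[0,2])/K[0,0],(v-K[1,2])/K[1,1],1]); return T[:3,3]+r*(z-T[2,3])/r[2]
    for v in rows:
        print(v,np.round(ray(317,v),4),"px/mm %.2f"%(.001/(np.linalg.norm(ray(318,v)-ray(317,v)))),g[v,306:334])
E
python3 - <<'E'
from gap import *
gaps("pics/w4full.png","w4.npz",[24,32,40,48,56,64,72,80,214,218,222,226])
E
```

```text
24 [ 0.5897 -0.083   0.065 ] px/mm 1.97 [119 120 119 119 115 125 116 129 123  70  30  33  37  41  41  62  66 169
 249 242 242 244 244 244 244 245 245 245]
32 [ 0.5901 -0.0866  0.065 ] px/mm 1.96 [119 118 120 120 118 122 122 132 127  69  33  38  40  40  44  68  60 163
 249 243 242 244 245 245 244 246 245 245]
40 [ 0.5904 -0.0903  0.065 ] px/mm 1.94 [121 117 119 119 119 124 127 128 127  67  36  41  40  39  50  69  65 169
 251 242 243 245 245 245 245 245 244 245]
48 [ 0.5908 -0.094   0.065 ] px/mm 1.93 [122 120 120 123 122 123 121 135 126  68  36  40  38  43  45  62  62 171
 250 245 244 244 245 246 245 245 245 246]
56 [ 0.5912 -0.0977  0.065 ] px/mm 1.92 [124 120 123 121 126 123 123 136 124  70  37  39  41  43  45  60  69 165
 251 245 245 245 246 246 245 245 246 246]
64 [ 0.5916 -0.1015  0.065 ] px/mm 1.91 [121 120 123 123 127 123 128 136 126  80  35  40  43  39  48  61  63 172
 251 246 243 246 246 246 245 246 247 246]
72 [ 0.592  -0.1054  0.065 ] px/mm 1.90 [127 122 127 124 120 130 137 152 125  65  31  40  41  43  43  60  70 140
 238 247 245 246 246 247 245 247 246 246]
80 [ 0.5924 -0.1093  0.065 ] px/mm 1.89 [122 126 129 130 126 127 131 132 126  74  37  36  36  42  41  60  71 143
 238 249 247 247 247 247 248 247 247 248]
214 [ 0.5999 -0.1821  0.065 ] px/mm 1.70 [ 38  41  44  36  41  41  40  52  79  62  42  41  48  92 202 248 219  78
 188 252 249 243 203 207 206 206 205 207]
218 [ 0.6002 -0.1845  0.065 ] px/mm 1.70 [ 36  41  39  43  42  39  41  53  78  56  42  37  39  41  38  45  59  77
  85  99  96 102 105 106 103 104 110 109]
222 [ 0.6005 -0.1869  0.065 ] px/mm 1.69 [ 37  44  37  35  39  38  39  59  72  55  35  39  43  41  42  44  63  76
  91 106 103 105 107 108 102 103 109 105]
226 [ 0.6007 -0.1894  0.065 ] px/mm 1.69 [ 40  38  39  38  41  37  36  54  76  57  32  44  40  40  39  44  65  78
  92 108 103 109 109 104 104 106 104 107]
```

>>> play_rows(
  increments=[
    [[0, 0, -0.015], [0, 0, 0], 0],
    [[0, 0, 0], [0, 0, 0], 0],
    [[0.028, 0, 0], [0, 0, 0], 0],
    [[0.0285, 0, 0], [0, 0, 0], 0],
    [[0.0285, 0, 0], [0, 0, 0], 0],
    [[0.028, 0, 0], [0, 0, 0], 0],
    [[0, 0, 0], [0, 0, 0], 0],
    [[0, 0, 0.014], [0, 0, 0], 0],
    [[0, 0, 0.01], [0, 0, 0], 0],
    [[0, 0, 0], [0, 0, 0], 0],
  ],
)

```text
clock: 13.75
tcp_pos: [0.5888, -0.0917, 0.1405]
tcp_rot: [[-0.103, 0.995, -0.003], [0.995, 0.103, 0.0], [0.001, -0.003, -1.0]]
wrist_force: [-0.1, 0.5, -1.5]
gripper_width: 0.0189
gripper_force: 79.5
```

>>> play_rows(
  increments=[
    [[0, 0, 0.0025], [0, 0, 0], 0],
    [[0, 0, 0.0025], [0, 0, 0], 0],
    [[0, 0, 0.0025], [0, 0, 0], 0],
  ],
)

```text
clock: 14.12
tcp_pos: [0.5898, -0.0912, 0.1349]
tcp_rot: [[-0.104, 0.995, 0.0], [0.995, 0.104, -0.0], [-0.0, 0.0, -1.0]]
wrist_force: [0.4, 0.8, -1.3]
gripper_width: 0.0192
gripper_force: 79.5
```

>>> play_rows(
  increments=[
    [[0, 0, 0.0015], [0, 0, 0], 0],
    [[0, 0, 0.0015], [0, 0, 0], 0],
  ],
)

```text
clock: 14.38
tcp_pos: [0.5897, -0.0911, 0.1318]
tcp_rot: [[-0.104, 0.995, 0.0], [0.995, 0.104, -0.0], [-0.0, 0.0, -1.0]]
wrist_force: [-0.0, 1.0, -1.5]
gripper_width: 0.0195
gripper_force: 79.5
```

>>> play_rows(
  increments=[
    [[0, 0, 0.0015], [0, 0, 0], 0],
    [[0, 0, 0.0015], [0, 0, 0], 0],
  ],
)

```text
clock: 14.62
tcp_pos: [0.5898, -0.0911, 0.1287]
tcp_rot: [[-0.104, 0.995, 0.0], [0.995, 0.104, -0.0], [-0.0, 0.0, -1.0]]
wrist_force: [0.6, -0.4, -1.1]
gripper_width: 0.0191
gripper_force: 79.5
```

>>> play_rows(
  increments=[
    [[0, 0, 0.001], [0, 0, 0], 0],
    [[0, 0, 0.001], [0, 0, 0], 0],
  ],
)

```text
clock: 14.88
tcp_pos: [0.5899, -0.0911, 0.1268]
tcp_rot: [[-0.104, 0.995, 0.0], [0.995, 0.104, -0.0], [-0.0, 0.0, -1.0]]
wrist_force: [0.1, 0.1, -0.6]
gripper_width: 0.019
gripper_force: 79.5
```

>>> play_rows(
  increments=[
    [[0, 0, 0.001], [0, 0, 0], 0],
    [[0, 0, 0.001], [0, 0, 0], 0],
  ],
)

```text
clock: 15.12
tcp_pos: [0.59, -0.0911, 0.1251]
tcp_rot: [[-0.104, 0.995, 0.001], [0.995, 0.104, -0.0], [-0.0, 0.001, -1.0]]
wrist_force: [0.2, -0.5, 1.3]
gripper_width: 0.0193
gripper_force: 79.5
```

>>> play_rows(
  increments=[
    [[0, 0, 0.001], [0, 0, 0], 0],
    [[0, 0, 0.001], [0, 0, 0], 0],
  ],
)

```text
clock: 15.38
tcp_pos: [0.5901, -0.0911, 0.1236]
tcp_rot: [[-0.104, 0.995, 0.002], [0.995, 0.104, -0.0], [-0.0, 0.001, -1.0]]
wrist_force: [-0.1, 0.2, 6.3]
gripper_width: 0.0188
gripper_force: 80.3
```

>>> play_rows(
  increments=[
    [[0, 0, 0.001], [0, 0, 0], 0],
    [[0, 0, 0.001], [0, 0, 0], 0],
    [[0, 0, 0.001], [0, 0, 0], 0],
    [[0, 0, 0.001], [0, 0, 0], 0],
    [[0, 0, 0.001], [0, 0, 0], 0],
    [[0, 0, 0.001], [0, 0, 0], 0],
    [[0, 0, 0.001], [0, 0, 0], 0],
    [[0, 0, 0.001], [0, 0, 0], 0],
    [[0, 0, 0.001], [0, 0, 0], 0],
    [[0, 0, 0.001], [0, 0, 0], 0],
    [[0, 0, 0.001], [0, 0, 0], 0],
  ],
)

```text
clock: 16.75
tcp_pos: [0.5911, -0.0913, 0.1139]
tcp_rot: [[-0.104, 0.995, 0.004], [0.995, 0.104, -0.001], [-0.001, 0.004, -1.0]]
wrist_force: [0.3, 0.2, 11.1]
gripper_width: 0.0192
gripper_force: 81.0
```

>>> play_rows(
  increments=[
    [[0, 0, -0.006], [0, 0, 0], 0],
    [[0, 0, -0.012], [0, 0, 0], 0],
    [[0, 0, -0.012], [0, 0, 0], 0],
    [[0, 0, -0.012], [0, 0, 0], 0],
    [[0, 0, -0.012], [0, 0, 0], 0],
    [[0, 0, 0], [0, 0, 0], 0],
  ],
)

```text
clock: 17.5
tcp_pos: [0.5902, -0.0912, 0.1672]
tcp_rot: [[-0.104, 0.995, 0.002], [0.995, 0.104, -0.0], [-0.001, 0.002, -1.0]]
wrist_force: [-0.5, -0.0, -1.6]
gripper_width: 0.019
gripper_force: 79.5
```

>>> play_rows(
  increments=[
    [[-0.028, 0, 0], [0, 0, 0], 0],
    [[-0.0285, 0, 0], [0, 0, 0], 0],
    [[-0.0285, 0, 0], [0, 0, 0], 0],
    [[-0.028, 0.0002, 0], [0, 0, 0], 0],
    [[0, 0, 0], [0, 0, 0], 0],
    [[0, 0, 0.014], [0, 0, 0], 0],
    [[0, 0, 0.01], [0, 0, 0], 0],
    [[0, 0, 0.005], [0, 0, 0], 0],
    [[0, 0, 0.003], [0, 0, 0], 0],
    [[0, 0, 0.003], [0, 0, 0], 0],
    [[0, 0, 0], [0, 0, 0], 0],
  ],
)

```text
clock: 18.88
tcp_pos: [0.6016, -0.2034, 0.1308]
tcp_rot: [[-0.104, 0.995, 0.0], [0.995, 0.104, -0.0], [-0.0, 0.0, -1.0]]
wrist_force: [0.3, -0.3, -1.4]
gripper_width: 0.0189
gripper_force: 79.5
```

>>> play_rows(
  increments=[
    [[0, 0, 0.003], [0, 0, 0], 0],
    [[0, 0, 0.003], [0, 0, 0], 0],
    [[0, 0, 0.003], [0, 0, 0], 0],
    [[0, 0, 0.002], [0, 0, 0], 0],
  ],
)

```text
clock: 19.38
tcp_pos: [0.6017, -0.2036, 0.12]
tcp_rot: [[-0.104, 0.995, 0.0], [0.995, 0.104, -0.0], [-0.0, 0.0, -1.0]]
wrist_force: [-1.6, 0.8, 4.6]
gripper_width: 0.0188
gripper_force: 80.1
```

>>> play_rows(
  increments=[
    [[0, 0, 0.001], [0, 0, 0], 0],
    [[0, 0, 0.001], [0, 0, 0], 0],
    [[0, 0, 0.001], [0, 0, 0], 0],
    [[0, 0, 0.001], [0, 0, 0], 0],
    [[0, 0, 0.001], [0, 0, 0], 0],
    [[0, 0, 0.001], [0, 0, 0], 0],
    [[0, 0, 0.001], [0, 0, 0], 0],
    [[0, 0, 0.001], [0, 0, 0], 0],
    [[0, 0, 0.001], [0, 0, 0], 0],
    [[0, 0, 0.001], [0, 0, 0], 0],
    [[0, 0, 0.001], [0, 0, 0], 0],
    [[0, 0, 0.001], [0, 0, 0], 0],
  ],
)

```text
clock: 20.88
tcp_pos: [0.6027, -0.204, 0.1099]
tcp_rot: [[-0.104, 0.995, 0.004], [0.995, 0.104, -0.001], [-0.002, 0.003, -1.0]]
wrist_force: [-1.1, -0.2, 8.7]
gripper_width: 0.0192
gripper_force: 80.7
```

>>> play_rows(
  increments=[
    [[0, 0, -0.006], [0, 0, 0], 0],
    [[0, 0, -0.012], [0, 0, 0], 0],
    [[0, 0, -0.012], [0, 0, 0], 0],
    [[0, 0, -0.012], [0, 0, 0], 0],
    [[0, 0, 0], [0, 0, 0], 0],
    [[0, 0, 0], [0, 0, 0], 0],
  ],
)

```text
clock: 21.62
tcp_pos: [0.6015, -0.2035, 0.1496]
tcp_rot: [[-0.104, 0.995, -0.0], [0.995, 0.104, 0.0], [0.0, -0.0, -1.0]]
wrist_force: [-0.7, 0.1, -1.4]
gripper_width: 0.0193
gripper_force: 79.5
```

Run:
```python
from h import *
s,p,d=snap("wrist"); cv2.imwrite("pics/w5full.png",p); np.savez("w5.npz",d=d,tcp_pos=s["tcp_pos"],tcp_rot=s["tcp_rot"])
print(s["tcp_pos"],s["clock"],s["wrist_force"])
from gap import *
gaps("pics/w5full.png","w5.npz",[30,46,64,80,214,218,222,226])
```

```text
[ 0.60147068 -0.20347737  0.1495872 ] 21.625 [-0.6718302   0.0835637  -1.43464292]
30 [ 0.5897 -0.0859  0.065 ] px/mm 1.98 [119 116 120 115 119 124 123 138 120  42  36  39  37  39  46  38  31  46
  68  71 106 210 246 242 242 244 245 245]
46 [ 0.5904 -0.0932  0.065 ] px/mm 1.96 [119 121 119 123 119 119 124 138 117  41  40  42  36  43  37  42  40  48
  67  73 111 212 246 243 243 245 246 246]
64 [ 0.5913 -0.1016  0.065 ] px/mm 1.93 [119 122 121 121 122 120 127 140 120  47  37  37  42  43  45  39  40  49
  68  70 108 214 247 245 244 245 246 245]
80 [ 0.5921 -0.1092  0.065 ] px/mm 1.91 [125 124 121 128 126 124 127 137 123  46  33  34  40  39  41  34  40  48
  60  72 106 219 249 245 245 247 247 247]
214 [ 0.5995 -0.1811  0.065 ] px/mm 1.72 [22 21 15 17 26 22 24 17 24 21 18 20 19 23 19 16 14 27 48 41 16 25 42 44
 42 41 46 43]
218 [ 0.5998 -0.1835  0.065 ] px/mm 1.72 [ 43  42  42  36  39  36  47  62  72  46  35  36  40  41  38  38  37  34
  45  65  92 119  99 102 104 103 104 102]
222 [ 0.6    -0.1859  0.065 ] px/mm 1.71 [ 39  31  39  36  36  37  40  64  70  47  39  36  38  37  38  39  44  38
  50  77  76  89 103 106 102 108  99 103]
226 [ 0.6003 -0.1883  0.065 ] px/mm 1.71 [ 36  41  40  39  35  39  43  67  70  50  40  38  37  35  39  36  40  33
  52  74  76  90 109 104 106 106 101 106]
```

>>> play_rows(
  increments=[
    [[0, 0, -0.017], [0, 0, 0], 0],
    [[0, 0, 0], [0, 0, 0], 0],
    [[0.028, 0.0004, 0], [0, 0, 0], 0],
    [[0.0284, 0.0004, 0], [0, 0, 0], 0],
    [[0.0284, 0, 0], [0, 0, 0], 0],
    [[0.028, 0, 0], [0, 0, 0], 0],
    [[0, 0, 0], [0, 0, 0], 0],
    [[0, 0, 0.014], [0, 0, 0], 0],
    [[0, 0, 0.01], [0, 0, 0], 0],
    [[0, 0, 0.008], [0, 0, 0], 0],
    [[0, 0, 0.003], [0, 0, 0], 0],
    [[0, 0, 0], [0, 0, 0], 0],
  ],
)

```text
clock: 23.18
tcp_pos: [0.5906, -0.0914, 0.1315]
tcp_rot: [[-0.103, 0.995, -0.0], [0.995, 0.103, 0.0], [0.0, -0.0, -1.0]]
wrist_force: [-0.6, 0.3, -1.2]
gripper_width: 0.0191
gripper_force: 79.5
```

>>> play_rows(
  increments=[
    [[0, 0, 0.004], [0, 0, 0], 0],
    [[0, 0, 0.004], [0, 0, 0], 0],
    [[0, 0, 0.004], [0, 0, 0], 0],
    [[0, 0, 0.003], [0, 0, 0], 0],
  ],
)

```text
clock: 23.68
tcp_pos: [0.5907, -0.0911, 0.1166]
tcp_rot: [[-0.104, 0.995, -0.0], [0.995, 0.104, 0.0], [0.0, -0.0, -1.0]]
wrist_force: [-1.1, -0.0, 2.1]
gripper_width: 0.0186
gripper_force: 79.8
```

>>> play_rows(
  increments=[
    [[0, 0, 0.001], [0, 0, 0], 0],
    [[0, 0, 0.001], [0, 0, 0], 0],
    [[0, 0, 0.001], [0, 0, 0], 0],
    [[0, 0, 0.001], [0, 0, 0], 0],
    [[0, 0, 0.001], [0, 0, 0], 0],
    [[0, 0, 0.001], [0, 0, 0], 0],
    [[0, 0, 0.001], [0, 0, 0], 0],
    [[0, 0, 0.001], [0, 0, 0], 0],
    [[0, 0, 0.001], [0, 0, 0], 0],
    [[0, 0, 0.001], [0, 0, 0], 0],
    [[0, 0, 0.001], [0, 0, 0], 0],
    [[0, 0, 0.001], [0, 0, 0], 0],
  ],
)

```text
clock: 25.18
tcp_pos: [0.5916, -0.0914, 0.1065]
tcp_rot: [[-0.104, 0.995, 0.003], [0.995, 0.104, -0.001], [-0.001, 0.003, -1.0]]
wrist_force: [-2.9, 0.1, 9.8]
gripper_width: 0.0192
gripper_force: 80.8
```

>>> play_rows(
  increments=[
    [[0, 0, 0.001], [0, 0, 0], 0],
    [[0, 0, 0.001], [0, 0, 0], 0],
    [[0, 0, 0.001], [0, 0, 0], 0],
  ],
)

```text
clock: 25.55
tcp_pos: [0.5919, -0.0914, 0.1036]
tcp_rot: [[-0.104, 0.995, 0.003], [0.995, 0.104, -0.001], [-0.001, 0.003, -1.0]]
wrist_force: [-0.9, -0.5, 9.2]
gripper_width: 0.0194
gripper_force: 80.9
```

>>> play_rows(
  increments=[
    [[0, 0, -0.006], [0, 0, 0], 0],
    [[0, 0, -0.015], [0, 0, 0], 0],
    [[0, 0, -0.015], [0, 0, 0], 0],
    [[0, 0, -0.015], [0, 0, 0], 0],
    [[0, 0, -0.015], [0, 0, 0], 0],
    [[0, 0, 0], [0, 0, 0], 0],
    [[-0.028, 0.0005, 0], [0, 0, 0], 0],
    [[-0.0285, 0, 0], [0, 0, 0], 0],
    [[-0.0285, 0, 0], [0, 0, 0], 0],
    [[-0.028, 0, 0], [0, 0, 0], 0],
    [[0, 0, 0], [0, 0, 0], 0],
  ],
)

```text
clock: 26.92
tcp_pos: [0.6026, -0.2051, 0.1668]
tcp_rot: [[-0.101, 0.995, -0.001], [0.995, 0.101, 0.0], [0.0, -0.001, -1.0]]
wrist_force: [0.6, 0.1, -1.1]
gripper_width: 0.0192
gripper_force: 79.5
```

>>> play_rows(
  increments=[
    [[0, 0, 0.014], [0, 0, 0], 0],
    [[0, 0, 0.012], [0, 0, 0], 0],
    [[0, 0, 0.01], [0, 0, 0], 0],
    [[0, 0, 0.006], [0, 0, 0], 0],
    [[0, 0, 0.006], [0, 0, 0], 0],
    [[0, 0, 0.004], [0, 0, 0], 0],
    [[0, 0, 0], [0, 0, 0], 0],
  ],
)

```text
clock: 27.8
tcp_pos: [0.6028, -0.2035, 0.1156]
tcp_rot: [[-0.104, 0.995, -0.0], [0.995, 0.104, 0.0], [0.0, -0.0, -1.0]]
wrist_force: [-0.9, 0.2, -1.9]
gripper_width: 0.0191
gripper_force: 79.6
```

>>> play_rows(
  increments=[
    [[0, 0, 0.0015], [0, 0, 0], 0],
    [[0, 0, 0.0015], [0, 0, 0], 0],
    [[0, 0, 0.001], [0, 0, 0], 0],
    [[0, 0, 0.001], [0, 0, 0], 0],
    [[0, 0, 0.001], [0, 0, 0], 0],
    [[0, 0, 0.001], [0, 0, 0], 0],
    [[0, 0, 0.001], [0, 0, 0], 0],
    [[0, 0, 0.001], [0, 0, 0], 0],
    [[0, 0, 0.001], [0, 0, 0], 0],
    [[0, 0, 0.001], [0, 0, 0], 0],
    [[0, 0, 0.001], [0, 0, 0], 0],
    [[0, 0, 0.001], [0, 0, 0], 0],
  ],
)

```text
clock: 29.3
tcp_pos: [0.6035, -0.2038, 0.1039]
tcp_rot: [[-0.104, 0.995, 0.002], [0.995, 0.104, -0.001], [-0.001, 0.002, -1.0]]
wrist_force: [-4.0, 0.5, 7.7]
gripper_width: 0.0192
gripper_force: 80.4
```

>>> play_rows(
  increments=[
    [[0, 0, 0.001], [0, 0, 0], 0],
    [[0, 0, 0.001], [0, 0, 0], 0],
    [[0, 0, 0.001], [0, 0, 0], 0],
    [[0, 0, 0.001], [0, 0, 0], 0],
    [[0, 0, 0.001], [0, 0, 0], 0],
  ],
)

```text
clock: 29.92
tcp_pos: [0.604, -0.2039, 0.0993]
tcp_rot: [[-0.104, 0.995, 0.003], [0.995, 0.104, -0.001], [-0.001, 0.003, -1.0]]
wrist_force: [-2.5, -0.3, 8.5]
gripper_width: 0.0191
gripper_force: 80.7
```

>>> play_rows(
  increments=[
    [[0, 0, 0.001], [0, 0, 0], 0],
    [[0, 0, 0.001], [0, 0, 0], 0],
    [[0, 0, 0.001], [0, 0, 0], 0],
  ],
)

```text
clock: 30.3
tcp_pos: [0.6042, -0.2039, 0.0964]
tcp_rot: [[-0.104, 0.995, 0.004], [0.995, 0.104, -0.001], [-0.001, 0.003, -1.0]]
wrist_force: [-2.6, -0.4, 8.8]
gripper_width: 0.019
gripper_force: 80.8
```

>>> play_rows(
  increments=[
    [[0, 0, -0.006], [0, 0, 0], 0],
    [[0, 0, -0.015], [0, 0, 0], 0],
    [[0, 0, -0.016], [0, 0, 0], 0],
    [[0, 0, -0.016], [0, 0, 0], 0],
    [[0, 0, 0], [0, 0, 0], 0],
    [[0, 0, 0], [0, 0, 0], 0],
  ],
)

```text
clock: 31.05
tcp_pos: [0.6029, -0.2035, 0.1476]
tcp_rot: [[-0.104, 0.995, -0.0], [0.995, 0.104, 0.0], [0.0, -0.0, -1.0]]
wrist_force: [0.2, -0.2, -2.0]
gripper_width: 0.0193
gripper_force: 79.6
```

Run:
```python
from h import *
s,p,d=snap("wrist"); cv2.imwrite("pics/w6full.png",p); np.savez("w6.npz",d=d,tcp_pos=s["tcp_pos"],tcp_rot=s["tcp_rot"])
print(s["tcp_pos"],s["clock"],s["wrist_force"])
from gap import *
gaps("pics/w6full.png","w6.npz",[30,46,64,80,214,218,222,226])
```

```text
[ 0.6028573  -0.20349169  0.14763841] 31.05 [ 0.19561743 -0.23196832 -2.01651444]
30 [ 0.5911 -0.0863  0.065 ] px/mm 2.00 [116 114 113 121 135 120  46  31  34  39  40  37  38  36  41  39  38  39
  41  59  70  65 132 232 242 241 242 242]
46 [ 0.5919 -0.0935  0.065 ] px/mm 1.98 [118 122 118 121 133 128  67  31  40  35  43  40  37  42  38  38  38  39
  37  53  69  69 107 210 246 241 244 244]
64 [ 0.5927 -0.1018  0.065 ] px/mm 1.95 [117 118 121 124 134 124  72  30  42  37  39  39  38  42  34  42  39  37
  41  59  73  67 107 213 247 245 244 245]
80 [ 0.5935 -0.1094  0.065 ] px/mm 1.93 [123 122 124 121 138 123  67  26  36  41  43  34  37  35  38  37  38  39
  35  50  71  67 107 215 248 244 245 246]
214 [ 0.6009 -0.1806  0.065 ] px/mm 1.74 [21 23 25 27 23 23 24 23 26 18 21 28 25 24 20 22 19 20 18 14 13 13 15 15
 12 18 14 16]
218 [ 0.6011 -0.183   0.065 ] px/mm 1.73 [41 38 34 42 51 79 69 25 38 37 39 37 37 34 43 31 38 38 37 32 40 70 72 80
 98 93 94 96]
222 [ 0.6014 -0.1854  0.065 ] px/mm 1.73 [ 35  40  35  33  52  72  68  25  40  34  40  38  39  41  41  41  36  41
  41  41  48  74  74  79  96 103 103 104]
226 [ 0.6016 -0.1878  0.065 ] px/mm 1.72 [ 40  36  43  37  56  84  57  33  40  31  37  44  39  40  36  41  40  37
  33  39  51  71  75  79  99 106 104 104]
```

>>> play_rows(
  increments=[
    [[0, 0, -0.019], [0, 0, 0], 0],
    [[0, 0, 0], [0, 0, 0], 0],
    [[0.028, 0.0004, 0], [0, 0, 0], 0],
    [[0.0284, 0.0004, 0], [0, 0, 0], 0],
    [[0.0284, 0, 0], [0, 0, 0], 0],
    [[0.028, 0, 0], [0, 0, 0], 0],
    [[0, 0, 0], [0, 0, 0], 0],
    [[0, 0, 0.014], [0, 0, 0], 0],
    [[0, 0, 0.012], [0, 0, 0], 0],
    [[0, 0, 0.012], [0, 0, 0], 0],
    [[0, 0, 0.01], [0, 0, 0], 0],
    [[0, 0, 0.007], [0, 0, 0], 0],
  ],
)

```text
clock: 32.6
tcp_pos: [0.5918, -0.0914, 0.1108]
tcp_rot: [[-0.103, 0.995, -0.001], [0.995, 0.103, 0.0], [0.0, -0.001, -1.0]]
wrist_force: [0.0, 0.5, -1.3]
gripper_width: 0.0193
gripper_force: 79.6
```

>>> play_rows(
  increments=[
    [[0, 0, 0.002], [0, 0, 0], 0],
    [[0, 0, 0.002], [0, 0, 0], 0],
    [[0, 0, 0.001], [0, 0, 0], 0],
    [[0, 0, 0.001], [0, 0, 0], 0],
    [[0, 0, 0.001], [0, 0, 0], 0],
    [[0, 0, 0.001], [0, 0, 0], 0],
    [[0, 0, 0.001], [0, 0, 0], 0],
    [[0, 0, 0.001], [0, 0, 0], 0],
  ],
)

```text
clock: 33.6
tcp_pos: [0.5922, -0.0913, 0.1026]
tcp_rot: [[-0.104, 0.995, 0.001], [0.995, 0.104, -0.0], [-0.0, 0.001, -1.0]]
wrist_force: [-4.2, 0.4, 7.0]
gripper_width: 0.019
gripper_force: 80.6
```

>>> play_rows(
  increments=[
    [[0, 0, 0.001], [0, 0, 0], 0],
    [[0, 0, 0.001], [0, 0, 0], 0],
    [[0, 0, 0.001], [0, 0, 0], 0],
    [[0, 0, 0.001], [0, 0, 0], 0],
    [[0, 0, 0.001], [0, 0, 0], 0],
    [[0, 0, 0.001], [0, 0, 0], 0],
    [[0, 0, 0.001], [0, 0, 0], 0],
  ],
)

```text
clock: 34.48
tcp_pos: [0.5928, -0.0914, 0.0962]
tcp_rot: [[-0.104, 0.995, 0.002], [0.995, 0.104, -0.0], [-0.001, 0.002, -1.0]]
wrist_force: [-3.7, 0.4, 7.9]
gripper_width: 0.0191
gripper_force: 80.8
```

>>> play_rows(
  increments=[
    [[0, 0, -0.006], [0, 0, 0], 0],
    [[0, 0, -0.016], [0, 0, 0], 0],
    [[0, 0, -0.016], [0, 0, 0], 0],
    [[0, 0, -0.018], [0, 0, 0], 0],
    [[0, 0, -0.018], [0, 0, 0], 0],
    [[0, 0, 0], [0, 0, 0], 0],
    [[-0.04, 0, 0], [0, 0, 0], 0],
    [[-0.04, 0, 0], [0, 0, 0], 0],
    [[-0.033, 0, 0], [0, 0, 0], 0],
    [[0, 0, 0], [0, 0, 0], 0],
    [[0, 0, 0], [0, 0, 0], 0],
  ],
)

```text
clock: 35.85
tcp_pos: [0.6035, -0.2033, 0.1683]
tcp_rot: [[-0.104, 0.995, -0.001], [0.995, 0.104, 0.001], [0.001, -0.001, -1.0]]
wrist_force: [0.5, 0.1, -1.5]
gripper_width: 0.0191
gripper_force: 79.5
```

Run:
```python
from h import *
s,p,d=snap("wrist"); cv2.imwrite("pics/w7full.png",p); np.savez("w7.npz",d=d,tcp_pos=s["tcp_pos"],tcp_rot=s["tcp_rot"])
print(s["tcp_pos"],s["clock"],s["wrist_force"])
from gap import *
gaps("pics/w7full.png","w7.npz",[30,46,64,80,205,210,215,220,226])
cv2.imwrite("pics/w7.png",cv2.resize(p[0:330,220:420],None,fx=1.8,fy=1.8,interpolation=2))
```

```text
[ 0.60348385 -0.20328249  0.16828438] 35.85 [ 0.45569274  0.13947004 -1.50898588]
30 [ 0.5913 -0.0823  0.065 ] px/mm 1.83 [120 119 120 131 130  98  25  35  42  35  41  40  39  35  51  74  68  69
  70  67  68  65  72 105 210 246 243 243]
46 [ 0.5921 -0.0903  0.065 ] px/mm 1.81 [124 118 122 126 138  97  35  36  39  40  38  38  40  43  38  38  39  39
  34  44  57  73  67 138 236 245 244 245]
64 [ 0.593  -0.0994  0.065 ] px/mm 1.78 [125 120 123 131 143 118  31  32  38  41  42  42  42  42  38  40  40  32
  37  37  58  70  65 168 252 245 246 246]
80 [ 0.5939 -0.1077  0.065 ] px/mm 1.76 [124 123 122 129 138 118  29  38  39  37  46  42  41  39  35  41  35  38
  44  45  58  75  66 172 252 247 247 247]
205 [ 0.6014 -0.1799  0.065 ] px/mm 1.60 [27 25 26 29 26 28 28 30 26 34 27 29 28 31 24 27 29 30 26 25 24 30 23 26
 25 25 26 27]
210 [ 0.6017 -0.1831  0.065 ] px/mm 1.59 [ 39  39  39  38  57  73  48  34  40  45  36  37  38  42  37  37  44  41
  42  57  68  81  90 109 104 105 106 107]
215 [ 0.602  -0.1863  0.065 ] px/mm 1.59 [ 36  42  42  41  59  73  42  34  38  40  38  39  38  40  41  39  37  43
  45  61  75  77  87 106 103 106 104 102]
220 [ 0.6024 -0.1896  0.065 ] px/mm 1.58 [ 40  40  34  38  57  71  45  28  43  35  42  41  44  41  44  41  36  38
  43  56  72  77  89 103 105 105 103 105]
226 [ 0.6028 -0.1935  0.065 ] px/mm 1.57 [ 36  37  40  41  53  74  47  29  41  40  39  40  43  38  33  40  37  39
  43  57  72  78  86 106 105 104 105 106]
```

View pics/w7.png

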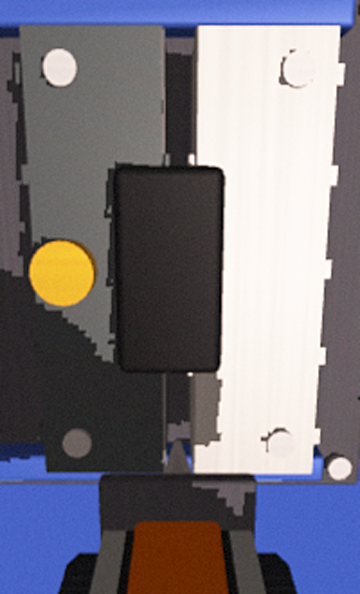

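Both ends measure about 6 mm open, with the left V edges at columns 309–329 and the right at 310–328.5. That is inside 5–8 mm, so I'll take the wedge back to its slot.

>>> play_rows(
  increments=[
    [[0.0346, 0.0008, -0.002], [0, 0, 0], 0],
    [[0.0346, 0.0008, -0.002], [0, 0, 0], 0],
    [[0.0346, 0.0008, -0.002], [0, 0, 0], 0],
    [[0.0346, 0.0008, -0.002], [0, 0, 0], 0],
    [[0.0346, 0.0008, -0.002], [0, 0, 0], 0],
    [[0.0346, 0.0008, -0.002], [0, 0, 0], 0],
    [[0.0346, 0.0008, -0.002], [0, 0, 0], 0],
    [[0.0346, 0.0008, -0.002], [0, 0, 0], 0],
    [[0.0346, 0.0008, -0.002], [0, 0, 0], 0],
    [[0.0346, 0.0008, -0.002], [0, 0, 0], 0],
    [[0.0346, 0.0008, 0], [0, 0, 0], 0],
    [[0.0346, 0.0006, 0], [0, 0, 0], 0],
  ],
)

```text
clock: 37.4
tcp_pos: [0.569, 0.2125, 0.1891]
tcp_rot: [[-0.106, 0.994, 0.0], [0.994, 0.106, 0.0], [0.0, 0.0, -1.0]]
wrist_force: [-0.2, 0.1, -1.4]
gripper_width: 0.0189
gripper_force: 79.5
```

>>> play_rows(
  increments=[
    [[0, 0, 0], [0, 0, 0.036], 0],
    [[0, 0, 0], [0, 0, 0], 0],
    [[0, 0, 0], [0, 0, 0], 0],
  ],
)

```text
clock: 37.78
tcp_pos: [0.5699, 0.2097, 0.1889]
tcp_rot: [[-0.068, 0.998, 0.0], [0.998, 0.068, -0.0], [-0.0, 0.0, -1.0]]
wrist_force: [-0.4, -0.5, -0.5]
gripper_width: 0.0193
gripper_force: 79.6
```

>>> play_rows(
  increments=[
    [[0.0009, -0.0003, 0.02], [0, 0, 0], 0],
    [[0, 0, 0.02], [0, 0, 0], 0],
    [[0, 0, 0.01], [0, 0, 0], 0],
    [[0, 0, 0.01], [0, 0, 0], 0],
    [[0, 0, 0.01], [0, 0, 0], 0],
    [[0, 0, 0], [0, 0, 0], 0],
  ],
)

```text
clock: 38.52
tcp_pos: [0.5693, 0.211, 0.1181]
tcp_rot: [[-0.068, 0.998, -0.001], [0.998, 0.068, -0.0], [-0.0, -0.001, -1.0]]
wrist_force: [-0.5, -0.7, -1.4]
gripper_width: 0.0191
gripper_force: 79.6
```

>>> play_rows(
  increments=[
    [[0, 0, 0.008], [0, 0, 0], 0],
    [[0, 0, 0.008], [0, 0, 0], 0],
    [[0, 0, 0.007], [0, 0, 0], 0],
    [[0, 0, 0.004], [0, 0, 0], 0],
    [[0, 0, 0.002], [0, 0, 0], 0],
    [[0, 0, 0], [0, 0, 0], 0],
  ],
)

```text
clock: 39.28
tcp_pos: [0.5697, 0.2112, 0.0898]
tcp_rot: [[-0.068, 0.998, -0.0], [0.998, 0.068, -0.0], [-0.0, -0.0, -1.0]]
wrist_force: [-0.4, -0.2, -1.1]
gripper_width: 0.0193
gripper_force: 79.6
```

>>> play_rows(
  increments=[
    [[0, 0, 0.002], [0, 0, 0], 0],
    [[0, 0, 0.002], [0, 0, 0], 0],
    [[0, 0, 0.002], [0, 0, 0], 0],
    [[0, 0, 0], [0, 0, 0], 0],
  ],
)

```text
clock: 39.78
tcp_pos: [0.5695, 0.2111, 0.0836]
tcp_rot: [[-0.068, 0.998, -0.0], [0.998, 0.068, -0.0], [-0.0, -0.0, -1.0]]
wrist_force: [0.3, -0.2, -1.4]
gripper_width: 0.0192
gripper_force: 79.6
```

Free so far, so I'll creep down until it seats.

>>> play_rows(
  increments=[
    [[0, 0, 0.001], [0, 0, 0], 0],
    [[0, 0, 0.001], [0, 0, 0], 0],
    [[0, 0, 0], [0, 0, 0], 0],
  ],
)

```text
clock: 40.15
tcp_pos: [0.5696, 0.2112, 0.0817]
tcp_rot: [[-0.068, 0.998, -0.0], [0.998, 0.068, -0.0], [-0.0, -0.0, -1.0]]
wrist_force: [-0.1, -1.1, -1.3]
gripper_width: 0.0189
gripper_force: 79.6
```

>>> play_rows(
  increments=[
    [[0, 0, 0.001], [0, 0, 0], 0],
    [[0, 0, 0.001], [0, 0, 0], 0],
    [[0, 0, 0], [0, 0, 0], 0],
  ],
)

```text
clock: 40.52
tcp_pos: [0.5698, 0.2112, 0.0809]
tcp_rot: [[-0.068, 0.998, 0.001], [0.998, 0.068, 0.0], [0.0, 0.001, -1.0]]
wrist_force: [-1.3, -0.8, 5.6]
gripper_width: 0.0191
gripper_force: 80.5
```

>>> play_rows(
  increments=[
    [[0, 0, 0.001], [0, 0, 0], 0],
    [[0, 0, 0], [0, 0, 0], 0],
  ],
)

```text
clock: 40.78
tcp_pos: [0.5698, 0.2112, 0.0808]
tcp_rot: [[-0.068, 0.998, 0.002], [0.998, 0.068, 0.001], [0.001, 0.002, -1.0]]
wrist_force: [-3.7, -2.4, 11.5]
gripper_width: 0.0193
gripper_force: 81.3
```

>>> play_rows(
  increments=[
    [[0, 0, -0.0015], [0, 0, 0], 0],
    [[0, 0, 0], [0, 0, 0], 0],
    [[0, 0, 0], [0, 0, 0], 0.5],
    [[0, 0, 0], [0, 0, 0], 1],
    [[0, 0, 0], [0, 0, 0], 1],
    [[0, 0, 0], [0, 0, 0], 1],
    [[0, 0, 0], [0, 0, 0], 1],
  ],
)

```text
clock: 41.65
tcp_pos: [0.5696, 0.2112, 0.0802]
tcp_rot: [[-0.068, 0.998, -0.0], [0.998, 0.068, -0.0], [-0.0, -0.0, -1.0]]
wrist_force: [0.0, 0.3, 0.8]
gripper_width: 0.0854
gripper_force: 0.0
```

>>> play_rows(
  increments=[
    [[0, 0, -0.01], [0, 0, 0], 1],
    [[0, 0, -0.03], [0, 0, 0], 1],
    [[0, 0, -0.04], [0, 0, 0], 1],
    [[0, 0, -0.04], [0, 0, 0], 1],
    [[0, 0, -0.04], [0, 0, 0], 1],
    [[0, 0, -0.04], [0, 0, 0], 1],
    [[0, 0, 0], [0, 0, 0], 1],
    [[0, 0, 0], [0, 0, 0], 1],
  ],
)

```text
clock: 42.65
tcp_pos: [0.5696, 0.2111, 0.2803]
tcp_rot: [[-0.068, 0.998, 0.0], [0.998, 0.068, 0.0], [0.0, 0.0, -1.0]]
wrist_force: [-0.1, 0.2, -1.0]
gripper_width: 0.0856
gripper_force: 0.0
```

Run:
```python
from h import *
s,p,d=snap("wrist"); cv2.imwrite("pics/w8.png",p)
C=cloud("wrist",d,s); z=C[...,2]
print(s["tcp_pos"],s["clock"],s["gripper_width"],s["wrist_force"])
for n,lo,hi in [("handle",.105,.135),("flange",.0655,.075)]:
    m=(z>lo)&(z<hi)&(np.abs(C[...,0]-.57)<.04)&(np.abs(C[...,1]-.21)<.04); Q=C[m]
    if len(Q): print(n,len(Q),Q.mean(0),np.percentile(Q[:,2],[50,95]),cv2.minAreaRect((Q[:,:2]*1000).astype(np.float32)))
```

```text
[0.56962274 0.21113184 0.28028494] 42.65 0.08557948789542963 [-0.07428369  0.16453446 -1.00601079]
handle 800 [0.57128949 0.21155904 0.11789734] [0.11849726 0.11976201] ((571.1976318359375, 210.35397338867188), (19.965288162231445, 23.50045394897461), 3.5153517723083496)
flange 983 [0.57091857 0.21568129 0.0687786 ] [0.06872807 0.07020547] ((571.3162841796875, 210.11807250976562), (35.943721771240234, 42.01091384887695), 3.8728878498077393)
```

View pics/w8.png

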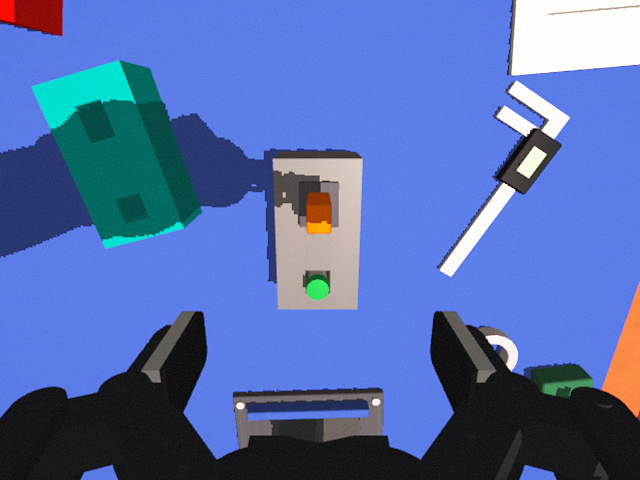

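The wedge stands upright in its slot at (318,212), fully down (flange top 68 mm, handle top 118 mm). The gripper is clear.

```bash
python3 -c "
from plant import env
print(env.sign_off())"
```

```text
the job is handed in; nothing more can be done
None
```

I handed the job in at about 43 s: both housing ends are open by about 6 mm (estimates ran from 5.0 to 7.4 mm), I estimate they stayed within 2 mm of each other throughout, and the wedge is fully down in its slot with the gripper clear.

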